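# Seat a capping head in its taper sleeve and rack the pair

### The job

Make up the wide capping head for the press: take it from the tool rack, put its tapered shank into the split sleeve standing in the setting block, and seat it with a few light taps or pushes of about 25 N, never more than 35 N, until friction alone holds it. Then lift it out by the head, so that the sleeve comes up hanging on the shank and nothing else, and set the pair upright and fully down in the rack's wide bore. Leave the narrower head where it stands.

Things in the scene. Friction and masses are not known exactly. Their poses are not given: they have to be found in the camera images.
- capping_head: The wide steel capping head, shank down: ribbed cylinder 36 mm across, 44 mm high, shallow cup in its top, about 160 g. Origin on the axis at its shoulder (underside of the cylinder), z up. Below: a neck of 2 to 10 mm (the shank is screwed in and locked at a different height each time), then 36 mm of taper, 24 to 15 mm across. Starts in a narrow bore of the rack, shoulder on its top.
- small_head: The narrower capping head, a bystander: 30 mm across, 32 mm high, same shank; stands in the other narrow bore. Origin on the axis at its shoulder, z up.
- taper_sleeve: Dark steel split sleeve with a taper bore, 550 g, standing mouth up in the setting block. Origin on the axis at the underside of its collar, z up out of the mouth. Collar 37 mm across, 10 mm high; body below it tapers from 30 to 27 mm across and ends at z = -44 mm. Sprung jaws in the bore grip the shank by friction, only a third to half as hard as it was pushed in (friction varies).
- sleeve_mouth (a point): Centre of the sleeve's 25 mm mouth, on the collar's top face. The bore matches the shank: dropped in, the head's shoulder stops 4 to 12 mm above this point, loose; how high differs with the neck. A push of 25 N drives it only a millimetre or so deeper, so force, not depth, tells when it is seated; the shoulder never comes down to the collar.
- setting_block: Grey block, 66 x 66 mm and 60 mm high on a flanged foot (110 mm along x), screwed down. Origin at the centre of its underside, z up. A 34 mm bore in its top holds the sleeve with 2 mm of play all round; the collar rests on its top face at z = +60 mm.
- tool_rack: White plastic bar, 70 mm (x) by 216 mm (y) by 60 mm high, fixed. Origin at the centre of its underside, z up. Bores from its top face, 54 mm deep, on its y axis: narrow ones (26 mm) at y = -70 mm and y = 0, which hold the two heads in either order, and the wide one (35 mm) at y = +70 mm, empty.
- rack_wide (a point): Centre of the wide bore's mouth, on the rack's top face 60 mm above the table; z up. At the end the underside of the sleeve's collar rests here, so the sleeve's origin comes to this point.

How it is judged (in metres and radians):
On the way, in this order (a step that is already met when the one before it is completed fails the run):
1. the capping head's shank stands in the bore of the sleeve, which is still in the setting block (z of capping_head in the frame of taper_sleeve between 0.008 and 0.025 m and horizontal distance between capping_head and taper_sleeve below 0.003 m and angle between the z axis of capping_head and the z axis of taper_sleeve, either way round below 0.05 rad and height (world z) of taper_sleeve below 0.066 m and horizontal distance between taper_sleeve and setting_block below 0.006 m), for 0.2 s.
2. the sleeve hangs on the head's shank by friction, lifted at least 25 mm out of the setting block (z of capping_head in the frame of taper_sleeve between 0.008 and 0.025 m and horizontal distance between capping_head and taper_sleeve below 0.003 m and angle between the z axis of capping_head and the z axis of taper_sleeve, either way round below 0.05 rad and height (world z) of taper_sleeve above 0.085 m), for 0.5 s.
At the end, for the whole second after the job is handed in: The sleeve stands upright in the rack's wide bore, its collar down on the rack within 3 mm and within 5 mm of the bore's centre, with the wide head seated in it (shoulder no more than 25 mm above the collar's underside, axes within 3 mm and 3 degrees), both at rest (z of capping_head in the frame of taper_sleeve between 0.008 and 0.025 m and horizontal distance between capping_head and taper_sleeve below 0.003 m and angle between the z axis of capping_head and the z axis of taper_sleeve, either way round below 0.05 rad and horizontal distance between taper_sleeve and rack_wide below 0.005 m and z of taper_sleeve in the frame of rack_wide between -0.003 and 0.003 m and angle between taper_sleeve's own z axis and vertical below 0.06 rad and linear speed of each of taper_sleeve, capping_head below 0.01 m/s); the robot touches nothing.
It fails at once if the sleeve is pressed against the setting block with more than 45 N (35 N of push, the parts' weight and a margin) (contact force between taper_sleeve and setting_block above 45 N).
It fails at once if the fingers hold the sleeve while it is out of the block (more than 2 N on it) (height (world z) of taper_sleeve above 0.068 m and contact force between the fingers and taper_sleeve above 2 N).
It fails at once if the narrower head is moved by more than 15 mm (distance of small_head from where it was at the start of the episode above 0.015 m).
It also fails if it takes over 48 s, if anything falls off the work surface, if the arm or the gripper's body presses on something with over 40 N, if the wrist force passes 120 N, or if a joint passes its speed limit or range.

### The arm

A 7-joint arm with a two-finger parallel gripper is mounted at the origin on a cart in front of the work surface, level with it; the furniture and walls round the work are solid. World frame = base frame: x ahead of the robot, y to its left, z up, the work surface at z = 0. Lengths are in mm, angles in rad, forces in N, time in s.
With the tool pointing down it reaches from about 400 to 875 mm from the base axis. Payload 4.4 kg.
Tool frame: the origin (TCP) lies at the very end of the fingers, on their centre line; the grasp point (between the pads) lies 19 mm behind it; z points along the fingers, y is the line along which they close (so a half turn about z gives the same grasp; the last joint's range is limited). The gripper opens to 85 mm and grips with 20 to 120 N. Pads are 22 mm wide; open, the fingers measure 114 mm over their backs; the gripper's body (76 mm by 85 mm) begins 54 mm behind the grasp point. The pads swing forward as they close: fully open they stand 13 mm farther back than shut.
Start: joints at [1.137, 0.628, 0.038, 1.517, -0.027, 0.996, -0.02], TCP at [233.744, -606.532, 231.313] pointing down, gripper open.
Joint ranges: [-3.06, 3.06], [-0.37, 2.12], [-1.25, 1.32], [0.18, 2.47], [-1.1, 4.24], [0.23, 1.98], [-2.94, 2.94]. Speed limits (rad/s): [2.57, 2.57, 3.14, 3.14, 3.14, 3.14, 3.14].

### API

Orientations are given as [roll, pitch, yaw] about the fixed x, y, z axes, in that order (R = Rz(yaw) Ry(pitch) Rx(roll)).
In Python, from cell import ctrl gives the robot as it stands.
- The arm moves only by the tool jog_arm, never from a script. Its argument "plan" is a list of rows, each an object of numbers: "tx", "ty", "tz": the shift along the tool's x, y, z as a fraction of full scale; "wx", "wy", "wz": the turn, a rotation vector about the tool's x, y, z as a fraction of full scale; "claw": the closure, from 0 (fully open) to 1 (shut). In form: [{"tx": .., "ty": .., "tz": .., "wx": .., "wy": .., "wz": .., "claw": ..}, ...]. A call has 1 to 12 rows; each row is the pose to reach, as a shift and turn from the pose commanded when the call began, along the tool's axes at that moment; what a row does not reach only later rows make up. Full scale, the value 1, is 300 mm for a shift and 90 degrees for a turn. A row lasts 1/10 s, in which the tool goes at most 50 mm and 8.59 degrees, less where a joint would pass 70% of its speed; a pose out of reach is approached as far as the arm can. A call with a number of a shift or a turn outside -1 to 1 is refused whole. A call with a gripper value outside its range is refused whole. The fingers move at their own pace and stop on an object; the grip force is fixed at half the most. Time passes only in rows, so rows that repeat a pose let the fingers close. It gives the time, the measured TCP pose, the force, the opening and the grip force at its end, in the units of the state.
- ctrl.read_state(): the state, without advancing time (a new reading comes with each control period).
- ctrl.get_image(name): name is "scene" or "top"; returns a dict with "img" (384x512x3 uint8, red, green, blue), "depth" (384x512 float32, mm along the optical axis (not along the pixel's ray), 0 where there is no reading), "fx", "fy", "cx", "cy" (pixels), "position" and "orientation" of the camera in the world. Camera axes: x right, y down, z forward; pixel columns grow to the right and rows downward; lengths in mm; the calibration is good to about 2 mm. A picture is of the moment at which its call begins.
- ctrl.finish_job(): hands the job in; it is judged then, once.
Trained networks look in a picture, given as the dict that the camera call returned (one of the last four; its "shot" number tells which), for a name from the list of things; names that differ only in an ending like _2 or _b are one class to them, and where a whole thing is asked for, a point or a joint stands for the part that bears it (a point fixed in the world has none). Each returns a list of dicts, best first, with "score" (0 to 1); they miss things now and then, are a little off and sometimes report something else, mostly with a low value. They report only what shows in the picture. A call takes as long as a camera call.
- ctrl.trace(picture, thing): "pixels" (384x512 bool, what is visible of it) and "extent" ([centre column, centre row, width, height] in pixels, round what is visible of it).
The state is a dict: "clock": time; "qpos": joint angles; "qd": joint speeds; "tau": joint torques, N m; "eef_pos": TCP position; "tool_rot": TCP orientation; "force": force on the tool from outside, world axes, zero at the start; "torque": the same for the moment, N m; "width": finger opening in mm; "gripper_force": force on a finger pad.
Only numpy, scipy, OpenCV 4.12 (cv2) and the standard library are available. Lean on these libraries where they do the work, as an engineer would, in place of code of your own. Each camera call takes 0.05 s, during which the arm holds its last target. There are 200 camera calls.

## Working session

There is one attempt and no reset: what is moved stays moved. The work goes in short steps, Python scripts to look and compute and a tool call to move; the robot and the scene stay as the last step left them, time stands still between calls to the robot, and variables do not carry over. Pictures are saved under pics/ and viewed, at most 10 in all, crops included, and the job is handed in when it is done.

Besides the shell and the picture viewer there is one more tool, called after "Call:" as name(argument=value, ...) on one line, values as JSON. jog_arm: Moves the arm, as the interface text tells. Shift numbers are shares of 300 mm and turn numbers shares of 90 degrees, none past 1 either way. Its arguments: {"type":"object","properties":{"plan":{"type":"array"}},"required":["plan"]}

```bash
mkdir -p pics; ls; cat > h.py <<'E'
from cell import ctrl
import numpy as np, cv2
from scipy.spatial.transform import Rotation as R
def cloud(p):
    v,u=np.mgrid[0:384,0:512]; d=p['depth'].astype(float)
    c=np.stack([(u-p['cx'])/p['fx']*d,(v-p['cy'])/p['fy']*d,d],-1)
    o=np.array(p['orientation'],float)
    M=o if o.shape==(3,3) else (R.from_euler('xyz',o).as_matrix() if o.size==3 else R.from_quat(o).as_matrix())
    w=c@M.T+np.array(p['position']); w[d<=0]=np.nan
    return w
E
python3 - <<'E'
from h import *
s=ctrl.read_state(); print(s)
ims=[]
for n in ('scene','top'):
    p=ctrl.get_image(n); print(n,p['position'],p['orientation'],p['fx'],p['cx'],p['cy'])
    w=cloud(p)
    im=p['img'][:,:,::-1].copy()
    for t in ('capping_head','small_head','taper_sleeve','setting_block','tool_rack'):
        for r in ctrl.trace(p,t)[:2]:
            m=r['pixels']; P=w[m]; P=P[~np.isnan(P[:,0])]
            if len(P)<5: continue
            zt=np.percentile(P[:,2],97); T=P[P[:,2]>zt-4]
            print(n,t,round(r['score'],2),np.round(r['extent']),'ztop',zt.round(1),'top bbox ctr',((T.max(0)+T.min(0))/2).round(1),'ext',np.ptp(T,axis=0).round(1),len(T))
    ims.append(im)
cv2.imwrite('pics/a.png',cv2.resize(np.vstack(ims),(800*1,1200))[:600]);cv2.imwrite('pics/s.png',cv2.resize(ims[0],(800,600)));cv2.imwrite('pics/t.png',cv2.resize(ims[1],(800,600)))
E
```

```text
pics
{'clock': 0.0, 'qpos': array([ 1.13721793,  0.62932315,  0.03845803,  1.51835998, -0.02699759,
        0.99627118, -0.01997775]), 'qd': array([-9.63991072e-04,  1.36729543e-03,  1.44004668e-04,  2.59850290e-04,
        4.09551192e-05,  5.25939771e-04, -6.56133661e-04]), 'tau': array([-9.12965952e-04, -5.63407195e+01,  1.22581366e+00, -1.93451107e+01,
        1.11070729e-02,  1.03710510e-02,  5.90374512e-06]), 'eef_pos': array([ 233.50231046, -605.9584653 ,  230.40681828]), 'tool_rot': array([-3.13974976e+00,  3.42400185e-05,  3.67789173e-01]), 'force': array([ 0.85055916, -0.12751694, -0.02797125]), 'torque': array([ 0.01334297, -0.03518853, -0.01301403]), 'gripper_force': 0.0, 'width': 85.36911760665546}
scene [ 102.44313505 -201.94340234  771.87186393] [-2.46606435e+00 -9.49167459e-04 -9.67050207e-01] 478.1193500615288 254.47422527947805 196.04483270987387
scene capping_head 0.95 [212. 178.  23.  34.] ztop 104.9 top bbox ctr [549.9 203.  103.5] ext [36.3 34.1  5.3] 137
scene capping_head 0.65 [239. 200.  12.  22.] ztop 93.3 top bbox ctr [541.7 133.2  92.2] ext [29.  27.7  5.6]
[... 350 characters left out ...]
e tool_rack 0.94 [217. 198. 105.  95.] ztop 61.9 top bbox ctr [548.2 203.   80.7] ext [ 94.4 225.6  45.8] 2133
top [406.90182557 101.96218773 934.77185334] [-2.97149909  0.02918464 -1.55237583] 466.4978326854714 254.36473982342685 191.57320664397474
top capping_head 0.56 [213. 192.  22.  24.] ztop 105.8 top bbox ctr [550.3 204.  104.6] ext [31.6 33.1  5.5] 123
top taper_sleeve 0.62 [360. 219.  16.  20.] ztop 72.2 top bbox ctr [502.4 -62.8  70.7] ext [33.8 33.9  5.1] 130
top setting_block 0.98 [354. 226.  46.  58.] ztop 62.6 top bbox ctr [501.8 -62.6  64.8] ext [75.9 77.1 12.3] 757
top tool_rack 0.65 [216. 198. 115.  54.] ztop 62.9 top bbox ctr [551.6 204.5  82.1] ext [ 94.4 223.1  46.3] 2365
```

View pics/s.png

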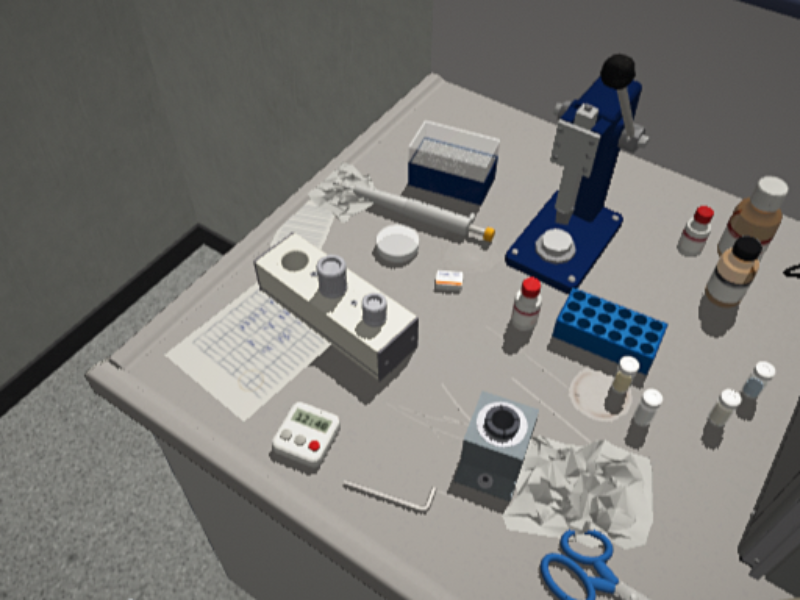

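View pics/t.png

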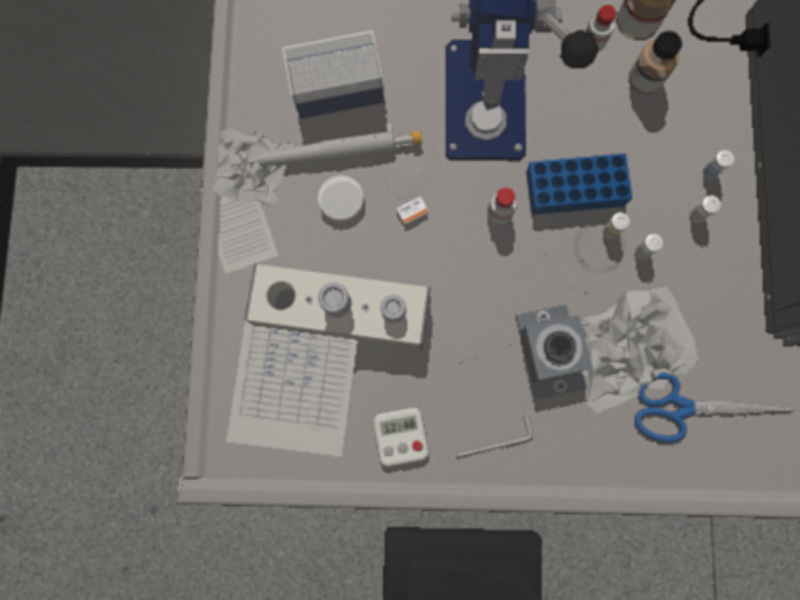

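The views show the wide head in the middle bore ((333,297) in top), the small head at (393,307), the empty wide bore at (281,295) and the sleeve in the block at (560,347). Next I'll check the rack fit and the heights along the path.

```bash
python3 - <<'E'
from h import *
for n in ('scene','top'):
    p=ctrl.get_image(n); w=cloud(p)
    r=ctrl.trace(p,'tool_rack')[0]; P=w[r['pixels']]; P=P[(P[:,2]>58)&(P[:,2]<66)]
    rc=cv2.minAreaRect(P[:,:2].astype(np.float32)); print(n,'rack',rc,np.median(P[:,2]))
    # wide bore: points inside hole below the top surface
    q=w.reshape(-1,3); near=(np.hypot(q[:,0]-558,q[:,1]-273)<26)
    top=q[near&(q[:,2]>57)]; low=q[near&(q[:,2]<57)]
    print(' hole pts',len(low),low[:,:2].mean(0) if len(low) else '', (low.max(0)+low.min(0))/2, np.ptp(low,axis=0))
    for t,c,zr in (('head',(550,203.5),(98,112)),('small',(541.5,133.5),(87,100)),('collar',(501.5,-63.5),(67,76))):
        k=(np.hypot(q[:,0]-c[0],q[:,1]-c[1])<30)&(q[:,2]>zr[0])&(q[:,2]<zr[1])
        e=cv2.minEnclosingCircle(q[k][:,:2].astype(np.float32)); print(' ',t,np.round(e[0],1),round(e[1],1),np.median(q[k][:,2]).round(1))
    # obstacle heights grid 100mm: max z
    print(' heights rows y from -600 step 75, cols x 150..750 step 75')
    for y in range(-600,400,75):
        print(y,[int(np.nanmax(np.append(q[(abs(q[:,0]-x)<37)&(abs(q[:,1]-y)<37)][:,2],-9))) for x in range(150,760,75)])
E
```

```text
scene rack ((549.3523559570312, 204.22760009765625), (221.4921875, 72.35375213623047), 83.39591979980469) 59.87400176267977
 hole pts 168 [568.5269354  284.20222069] [558.01885408 276.66617069  38.96282164] [40.45419376 41.33562269 36.00590776]
  head [549.3 202.8] 18.4 102.2
  small [541.4 134.8] 15.6 90.5
  collar [500.8 -63.7] 19.0 69.3
 heights rows y from -600 step 75, cols x 150..750 step 75
-600 [-9, -9, -9, -9, -9, -9, -9, -9, -9]
-525 [-9, -9, -9, -9, -9, -9, -9, -9, -9]
-450 [-9, -9, -9, -9, -9, -9, -9, -9, -9]
-375 [-9, -9, -9, -9, -9, 153, -9, -9, -9]
-300 [-9, -9, -9, -9, 9, 177, 155, 100, 52]
-225 [719, -9, -9, 12, 20, 24, 52, 52, 4]
-150 [-9, -9, 0, 11, 25, 24, 53, 52, 39]
-75 [-9, -9, 9, 5, 71, 72, 4, 375, 379]
0 [-9, -9, 8, 7, 62, 62, 3, 381, 381]
75 [-9, -9, 8, 22, 18, 64, 62, 15, 235]
150 [-9, -9, 9, 22, 18, 104, 63, 18, 30]
225 [-9, -9, 9, 4, 4, 105, 105, 20, 29]
300 [-9, -9, 9, 3, 4, 63, 63, 12, 27]
375 [-9, -9, 9, 8, 8, 9, 8, 14, 22]
top rack ((551.5362548828125, 204.1978759765625), (219.47787475585938, 70.71710205078125), 82.7509994506836) 60.046992850926074
 hole pts 256 [566.13384893 280.07686419] [558.65751868 269.92412794  31.47117413] [42.86176881 43.62599347 51.00956859]
  head [551.3 204.3] 18.0 102.3
  small [543.2 134.5] 15.0 90.7
  collar [502.2 -63.6] 18.5 69.7
 heights rows y from -600 step 75, cols x 150..750 step 75
-600 [-9, -9, -9, -9, -9, -9, -9, -9, -9]
-525 [-9, -9, -9, -9, -9, -9, -9, -9, -9]
-450 [-9, -9, -9, -9, -9, -9, -9, -9, -9]
-375 [-9, -9, 10, 4, 7, 69, -4, -2, -3]
-300 [-9, -9, 9, 5, 10, 112, 121, 132, 144]
-225 [-9, -9, 10, 12, 18, 26, 50, 53, 4]
-150 [-9, -9, 9, 12, 24, 25, 53, 53, 39]
-75 [-9, -9, 10, 5, 72, 73, 5, 374, 375]
0 [-9, -9, 10, 9, 61, 64, 4, 380, 381]
75 [-9, -9, 10, 21, 19, 65, 63, 15, 235]
150 [-9, -9, 10, 21, 22, 98, 64, 19, 30]
225 [-9, -9, 9, 6, 6, 107, 106, 21, 30]
300 [-9, -9, 10, 4, 5, 65, 63, 15, 26]
375 [-9, -9, 10, 10, 9, 10, 9, 12, 21]
```

Call:
jog_arm(plan=[{"tx": 0.95,"ty": -1.0,"tz": 0.05,"wz": -0.687,"claw": 0},{"tx": 0.95,"ty": -1.0,"tz": 0.05,"wz": -0.687,"claw": 0},{"tx": 0.95,"ty": -1.0,"tz": 0.05,"wz": -0.687,"claw": 0},{"tx": 0.95,"ty": -1.0,"tz": 0.05,"wz": -0.687,"claw": 0},{"tx": 0.95,"ty": -1.0,"tz": 0.05,"wz": -0.687,"claw": 0},{"tx": 0.95,"ty": -1.0,"tz": 0.05,"wz": -0.687,"claw": 0},{"tx": 0.95,"ty": -1.0,"tz": 0.05,"wz": -0.687,"claw": 0},{"tx": 0.95,"ty": -1.0,"tz": 0.05,"wz": -0.687,"claw": 0},{"tx": 0.95,"ty": -1.0,"tz": 0.05,"wz": -0.687,"claw": 0},{"tx": 0.95,"ty": -1.0,"tz": 0.05,"wz": -0.687,"claw": 0},{"tx": 0.95,"ty": -1.0,"tz": 0.05,"wz": -0.687,"claw": 0}])

```text
invalid input at $.plan[0]: expected keys tx, ty, tz, wx, wy, wz, claw
```

```bash
cat > go.py <<'E'
import sys
from h import *
s=ctrl.read_state(); t=np.array([float(a) for a in sys.argv[1:4]]); yaw=float(sys.argv[4]) if len(sys.argv)>4 else 1.447
M=R.from_euler('xyz',s['tool_rot'])
d=M.inv().apply(t-s['eef_pos'])/300
rv=(M.inv()*R.from_euler('xyz',[np.pi,0,yaw])).as_rotvec()/(np.pi/2)
print('clock',s['clock'],'pos',s['eef_pos'].round(1),'rpy',s['tool_rot'].round(4),'q',s['qpos'].round(2),'F',s['force'].round(1),s['width'].round(1),s['gripper_force'])
print('shift',d.round(4),'turn',rv.round(4))
E
python3 go.py 550.3 203.5 160
```

```text
Traceback (most recent call last):
  File "go.py", line 7, in <module>
    print('clock',s['clock'],'pos',s['eef_pos'].round(1),'rpy',s['tool_rot'].round(4),'q',s['qpos'].round(2),'F',s['force'].round(1),s['width'].round(1),s['gripper_force'])
                                                                                                                                     ^^^^^^^^^^^^^^^^
AttributeError: 'float' object has no attribute 'round'
```

Call:
jog_arm(plan=[{"tx": 0.95,"ty": -1.0,"tz": 0.05,"wx": 0,"wy": 0,"wz": -0.687,"claw": 0},{"tx": 0.95,"ty": -1.0,"tz": 0.05,"wx": 0,"wy": 0,"wz": -0.687,"claw": 0},{"tx": 0.95,"ty": -1.0,"tz": 0.05,"wx": 0,"wy": 0,"wz": -0.687,"claw": 0},{"tx": 0.95,"ty": -1.0,"tz": 0.05,"wx": 0,"wy": 0,"wz": -0.687,"claw": 0},{"tx": 0.95,"ty": -1.0,"tz": 0.05,"wx": 0,"wy": 0,"wz": -0.687,"claw": 0},{"tx": 0.95,"ty": -1.0,"tz": 0.05,"wx": 0,"wy": 0,"wz": -0.687,"claw": 0},{"tx": 0.95,"ty": -1.0,"tz": 0.05,"wx": 0,"wy": 0,"wz": -0.687,"claw": 0},{"tx": 0.95,"ty": -1.0,"tz": 0.05,"wx": 0,"wy": 0,"wz": -0.687,"claw": 0},{"tx": 0.95,"ty": -1.0,"tz": 0.05,"wx": 0,"wy": 0,"wz": -0.687,"claw": 0},{"tx": 0.95,"ty": -1.0,"tz": 0.05,"wx": 0,"wy": 0,"wz": -0.687,"claw": 0},{"tx": 0.95,"ty": -1.0,"tz": 0.05,"wx": 0,"wy": 0,"wz": -0.687,"claw": 0}])

```text
clock: 1.9
eef_pos: [391.7, -224.9, 216.5]
tool_rot: [3.141, 0.001, 1.447]
force: [0.0, 0.1, 0.9]
width: 85.6
gripper_force: 0.0
```

```bash
sed -i "s/s\['width'\].round(1)/round(s['width'],1)/" go.py; python3 go.py 550.3 203.5 160
```

```text
clock 1.9 pos [ 391.7 -224.9  216.5] rpy [3.1414e+00 9.0000e-04 1.4466e+00] q [ 0.68  0.38 -0.29  2.06  0.16  0.72  0.16] F [0.  0.1 0.9] 85.6 0.0
shift [1.4827 0.3477 0.187 ] turn [ 0.0001  0.0006 -0.0002]
```

Call:
jog_arm(plan=[{"tx": 0.75,"ty": 0.17,"tz": 0.0,"wx": 0,"wy": 0,"wz": 0,"claw": 0},{"tx": 0.75,"ty": 0.17,"tz": 0.0,"wx": 0,"wy": 0,"wz": 0,"claw": 0},{"tx": 0.75,"ty": 0.17,"tz": 0.0,"wx": 0,"wy": 0,"wz": 0,"claw": 0},{"tx": 0.75,"ty": 0.17,"tz": 0.0,"wx": 0,"wy": 0,"wz": 0,"claw": 0},{"tx": 0.75,"ty": 0.17,"tz": 0.0,"wx": 0,"wy": 0,"wz": 0,"claw": 0},{"tx": 0.75,"ty": 0.17,"tz": 0.0,"wx": 0,"wy": 0,"wz": 0,"claw": 0}])

```text
clock: 2.5
eef_pos: [472.3, -3.9, 216.6]
tool_rot: [3.139, -0.002, 1.451]
force: [0.4, -0.4, 0.3]
width: 85.4
gripper_force: 0.0
```

Call:
jog_arm(plan=[{"tx": 0.7,"ty": 0.17,"tz": 0.15,"wx": 0,"wy": 0,"wz": 0,"claw": 0},{"tx": 0.7,"ty": 0.17,"tz": 0.15,"wx": 0,"wy": 0,"wz": 0,"claw": 0},{"tx": 0.7,"ty": 0.17,"tz": 0.15,"wx": 0,"wy": 0,"wz": 0,"claw": 0},{"tx": 0.7,"ty": 0.17,"tz": 0.15,"wx": 0,"wy": 0,"wz": 0,"claw": 0},{"tx": 0.7,"ty": 0.17,"tz": 0.15,"wx": 0,"wy": 0,"wz": 0,"claw": 0},{"tx": 0.7,"ty": 0.17,"tz": 0.15,"wx": 0,"wy": 0,"wz": 0,"claw": 0},{"tx": 0.7,"ty": 0.17,"tz": 0.15,"wx": 0,"wy": 0,"wz": 0,"claw": 0}])

```text
clock: 3.2
eef_pos: [547.2, 192.0, 170.8]
tool_rot: [-3.141, 0.002, 1.444]
force: [-1.0, -1.0, 0.9]
width: 85.5
gripper_force: 0.0
```

```bash
python3 go.py 550.3 203.5 67
```

```text
clock 3.2 pos [547.2 192.  170.8] rpy [-3.1410e+00  2.4000e-03  1.4441e+00] q [-0.21  0.61 -0.28  1.77  0.23  0.79 -0.73] F [-1.  -1.   0.9] 85.5 0.0
shift [0.0402 0.0055 0.3458] turn [-0.0004  0.0015 -0.0018]
```

Call:
jog_arm(plan=[{"tx": 0.04,"ty": 0.0055,"tz": 0.1,"wx": 0,"wy": 0.001,"wz": 0,"claw": 0},{"tx": 0.04,"ty": 0.0055,"tz": 0.2,"wx": 0,"wy": 0.001,"wz": 0,"claw": 0},{"tx": 0.04,"ty": 0.0055,"tz": 0.3,"wx": 0,"wy": 0.001,"wz": 0,"claw": 0},{"tx": 0.04,"ty": 0.0055,"tz": 0.345,"wx": 0,"wy": 0.001,"wz": 0,"claw": 0},{"tx": 0.04,"ty": 0.0055,"tz": 0.345,"wx": 0,"wy": 0.001,"wz": 0,"claw": 0},{"tx": 0.04,"ty": 0.0055,"tz": 0.345,"wx": 0,"wy": 0.001,"wz": 0,"claw": 0}])

```text
clock: 3.8
eef_pos: [550.8, 205.6, 68.8]
tool_rot: [3.14, -0.002, 1.445]
force: [0.0, 0.0, 0.3]
width: 85.2
gripper_force: 0.0
```

```bash
python3 go.py 550.3 203.5 67;python3 - <<'E'
from h import *
p=ctrl.get_image('scene'); cv2.imwrite('pics/g.png',cv2.resize(p['img'][120:260,140:320,::-1],(720,560)))
E
```

```text
clock 3.8 pos [550.8 205.6  68.8] rpy [ 3.1404e+00 -1.6000e-03  1.4452e+00] q [-0.26  0.77 -0.23  1.82  0.29  0.59 -0.8 ] F [0.  0.  0.3] 85.2 0.0
shift [-0.007  -0.0007  0.006 ] turn [ 0.0008 -0.001  -0.0011]
```

View pics/g.png

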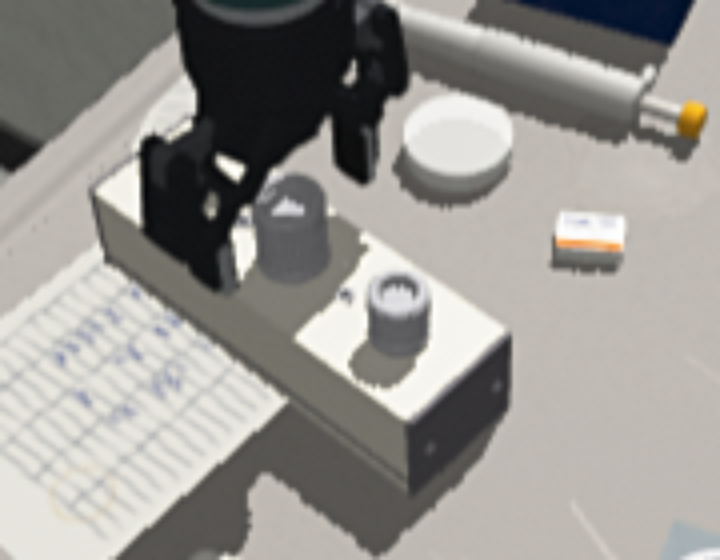

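The fingers straddle the head: tips near (215,270) and (355,170), head at (290,225). Closing.

Call:
jog_arm(plan=[{"tx": -0.005,"ty": 0,"tz": 0.005,"wx": 0,"wy": 0,"wz": 0,"claw": 0},{"tx": -0.005,"ty": 0,"tz": 0.005,"wx": 0,"wy": 0,"wz": 0,"claw": 1},{"tx": -0.005,"ty": 0,"tz": 0.005,"wx": 0,"wy": 0,"wz": 0,"claw": 1},{"tx": -0.005,"ty": 0,"tz": 0.005,"wx": 0,"wy": 0,"wz": 0,"claw": 1},{"tx": -0.005,"ty": 0,"tz": 0.005,"wx": 0,"wy": 0,"wz": 0,"claw": 1},{"tx": -0.005,"ty": 0,"tz": 0.005,"wx": 0,"wy": 0,"wz": 0,"claw": 1},{"tx": -0.005,"ty": 0,"tz": 0.005,"wx": 0,"wy": 0,"wz": 0,"claw": 1},{"tx": -0.005,"ty": 0,"tz": 0.005,"wx": 0,"wy": 0,"wz": 0,"claw": 1},{"tx": -0.005,"ty": 0,"tz": 0.005,"wx": 0,"wy": 0,"wz": 0,"claw": 1},{"tx": -0.005,"ty": 0,"tz": 0.005,"wx": 0,"wy": 0,"wz": 0,"claw": 1}])

```text
clock: 4.85
eef_pos: [550.1, 205.3, 66.9]
tool_rot: [3.141, -0.002, 1.447]
force: [-0.7, 0.3, 5.8]
width: 34.4
gripper_force: 59.6
```

```bash
for i in 1 2; do python3 go.py 550.3 203.5 67; done
```

```text
clock 4.85 pos [550.1 205.3  66.9] rpy [ 3.1407e+00 -2.0000e-03  1.4470e+00] q [-0.26  0.77 -0.23  1.82  0.29  0.58 -0.8 ] F [-0.7  0.3  5.8] 34.4 59.55775558948517
shift [-0.006   0.0013 -0.0005] turn [ 0.0006 -0.0013 -0.    ]
clock 4.85 pos [550.1 205.3  66.9] rpy [ 3.1407e+00 -2.0000e-03  1.4470e+00] q [-0.26  0.77 -0.23  1.82  0.29  0.58 -0.8 ] F [-0.7  0.3  5.8] 34.4 59.55775558948517
shift [-0.006   0.0013 -0.0005] turn [ 0.0006 -0.0013 -0.    ]
```

Call:
jog_arm(plan=[{"tx": 0,"ty": 0,"tz": -0.05,"wx": 0,"wy": 0,"wz": 0,"claw": 1},{"tx": 0,"ty": 0,"tz": -0.15,"wx": 0,"wy": 0,"wz": 0,"claw": 1},{"tx": 0,"ty": 0,"tz": -0.28,"wx": 0,"wy": 0,"wz": 0,"claw": 1},{"tx": 0,"ty": 0,"tz": -0.38,"wx": 0,"wy": 0,"wz": 0,"claw": 1},{"tx": 0,"ty": 0,"tz": -0.38,"wx": 0,"wy": 0,"wz": 0,"claw": 1},{"tx": 0,"ty": 0,"tz": -0.38,"wx": 0,"wy": 0,"wz": 0,"claw": 1}])

```text
clock: 5.45
eef_pos: [549.5, 204.8, 181.0]
tool_rot: [3.141, -0.002, 1.447]
force: [0.5, 0.1, -2.4]
width: 34.5
gripper_force: 60.7
```

```bash
python3 go.py 501.5 -63.6 180; python3 - <<'E'
from h import *
for n in ('scene','top'):
    p=ctrl.get_image(n); w=cloud(p)
    for r in ctrl.trace(p,'capping_head')[:3]:
        P=w[r['pixels']]; P=P[~np.isnan(P[:,0])]; print(n,r['score'],r['extent'],P.mean(0).round(1),P.min(0).round(1),P.max(0).round(1),len(P))
    if n=='scene':
        cv2.imwrite('pics/l.png',cv2.resize(p['img'][80:220,140:320,::-1],(720,560)))
E
```

```text
clock 5.45 pos [549.5 204.8 181. ] rpy [ 3.1411e+00 -1.7000e-03  1.4469e+00] q [-0.22  0.61 -0.29  1.75  0.23  0.82 -0.74] F [ 0.5  0.1 -2.4] 34.5 60.71270942687988
shift [-0.9076 -0.0481  0.0017] turn [ 0.0003 -0.0011 -0.0001]
scene 0.56 [212.4, 141.0, 15.2, 50.4] [546.7 196.9 188.7] [526.4 184.7  -2.3] [696.4 310.5 246.6] 545
```

View pics/l.png

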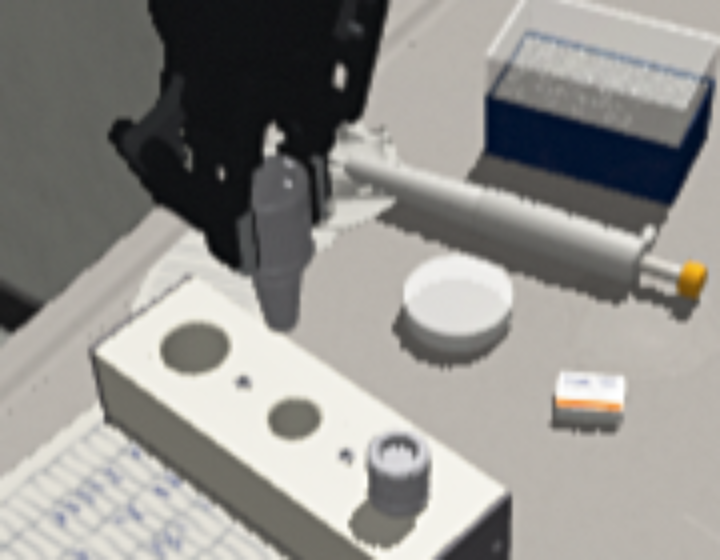

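The head is in the grip with the shank hanging to (280,325), and its bore at (295,418) is empty. I'll measure the tilt and centre from depth slices.

```bash
python3 - <<'E'
from h import *
from scipy.optimize import least_squares
p=ctrl.get_image('scene'); w=cloud(p); C=np.array(p['position'])
m=ctrl.trace(p,'capping_head')[0]['pixels']
P=w[m]; P=P[(np.hypot(P[:,0]-549.5,P[:,1]-203.5)<22)]
for z in range(122,235,8):
    k=P[abs(P[:,2]-z)<4]
    if len(k)>4: print(z,len(k),k.mean(0).round(1),np.ptp(k,axis=0).round(1))
S=P[(P[:,2]>178)&(P[:,2]<212)]
f=lambda a:np.hypot(S[:,0]-a[0]-a[2]*(S[:,2]-195),S[:,1]-a[1]-a[3]*(S[:,2]-195))-18
r=least_squares(f,[549.5,203,0,0],loss='soft_l1'); print('head axis at z195',r.x.round(3),np.std(r.fun))
S=P[(P[:,2]>128)&(P[:,2]<168)]
def g(a):
    return np.hypot(S[:,0]-a[0]-a[2]*(S[:,2]-150),S[:,1]-a[1]-a[3]*(S[:,2]-150))-(a[4]+.125*(S[:,2]-150))
r=least_squares(g,[549.5,203,0,0,9.5],loss='soft_l1'); print('shank axis at 150',r.x.round(3),np.std(r.fun))
E
```

```text
130 12 [542.7 198.9 131.5] [9.9 9.9 5.3]
138 25 [542.3 198.1 138.1] [12.  11.3  7.2]
146 26 [541.  198.8 146. ] [13.3 14.   6.9]
154 29 [541.2 197.6 153.8] [13.1 16.5  7.4]
162 38 [540.6 196.9 162.1] [17.4 16.   7.8]
170 5 [535.3 195.  170.8] [9.4 4.6 7.4]
178 58 [540.8 190.3 178. ] [35.  14.2  7.4]
186 46 [541.4 190.  186.4] [31.5 13.8  7.4]
194 51 [541.5 189.8 194.1] [26.1 11.6  7.7]
202 41 [540.6 190.4 201.6] [28.4 12.   7.3]
210 133 [547.1 198.1 210.8] [33.5 29.3  7.6]
218 74 [548.9 194.8 215.6] [30.2 27.9  4.4]
head axis at z195 [ 5.44361e+02  2.05570e+02 -4.35000e-01  1.63000e-01] 3.644329723553664
shank axis at 150 [5.47361e+02 2.03601e+02 1.90000e-02 3.00000e-03 1.01660e+01] 0.7091646609563319
```

Call:
jog_arm(plan=[{"tx": -0.903,"ty": -0.047,"tz": 0.0,"wx": 0,"wy": 0,"wz": 0,"claw": 1},{"tx": -0.903,"ty": -0.047,"tz": 0.0,"wx": 0,"wy": 0,"wz": 0,"claw": 1},{"tx": -0.903,"ty": -0.047,"tz": 0.0,"wx": 0,"wy": 0,"wz": 0,"claw": 1},{"tx": -0.903,"ty": -0.047,"tz": 0.0,"wx": 0,"wy": 0,"wz": 0,"claw": 1},{"tx": -0.903,"ty": -0.047,"tz": 0.0,"wx": 0,"wy": 0,"wz": 0,"claw": 1},{"tx": -0.903,"ty": -0.047,"tz": 0.0,"wx": 0,"wy": 0,"wz": 0,"claw": 1},{"tx": -0.903,"ty": -0.047,"tz": 0.0,"wx": 0,"wy": 0,"wz": 0,"claw": 1},{"tx": -0.903,"ty": -0.047,"tz": 0.1,"wx": 0,"wy": 0,"wz": 0,"claw": 1},{"tx": -0.903,"ty": -0.047,"tz": 0.14,"wx": 0,"wy": 0,"wz": 0,"claw": 1},{"tx": -0.903,"ty": -0.047,"tz": 0.14,"wx": 0,"wy": 0,"wz": 0,"claw": 1},{"tx": -0.903,"ty": -0.047,"tz": 0.14,"wx": 0,"wy": 0,"wz": 0,"claw": 1}])

```text
clock: 6.85
eef_pos: [502.4, -61.0, 137.9]
tool_rot: [-3.141, -0.002, 1.449]
force: [0.6, 0.1, -1.6]
width: 34.7
gripper_force: 60.7
```

```bash
python3 go.py 502 -62.2 95; python3 - <<'E'
from h import *
from scipy.optimize import least_squares
p=ctrl.get_image('scene'); w=cloud(p); s=ctrl.read_state(); x,y,z=s['eef_pos']; c=z-31
P=w.reshape(-1,3); S=P[(np.hypot(P[:,0]-x,P[:,1]-y)<16)&(P[:,2]>c-20)&(P[:,2]<c+18)]
g=lambda a:np.hypot(S[:,0]-a[0]-a[2]*(S[:,2]-c),S[:,1]-a[1]-a[3]*(S[:,2]-c))-(a[4]+.125*(S[:,2]-c))
r=least_squares(g,[x,y,0,0,9.5],loss='soft_l1'); print(len(S),'shank axis',r.x.round(3),np.std(r.fun),s['force'])
cv2.imwrite('pics/m.png',cv2.resize(p['img'][170:310,230:410,::-1],(720,560)))
E
```

```text
clock 6.85 pos [502.4 -61.  137.9] rpy [-3.1411e+00 -2.0000e-03  1.4485e+00] q [ 0.26  0.58 -0.29  2.    0.27  0.6  -0.33] F [ 0.6  0.1 -1.6] 34.7 60.736069679260254
shift [-0.0044 -0.0009  0.143 ] turn [-0.0003 -0.0013  0.001 ]
83 shank axis [ 5.01272e+02 -6.18460e+01 -3.00000e-03 -6.00000e-03  9.83500e+00] 0.454197664191051 [ 0.83825375  0.92172614 -1.870007  ]
```

View pics/m.png

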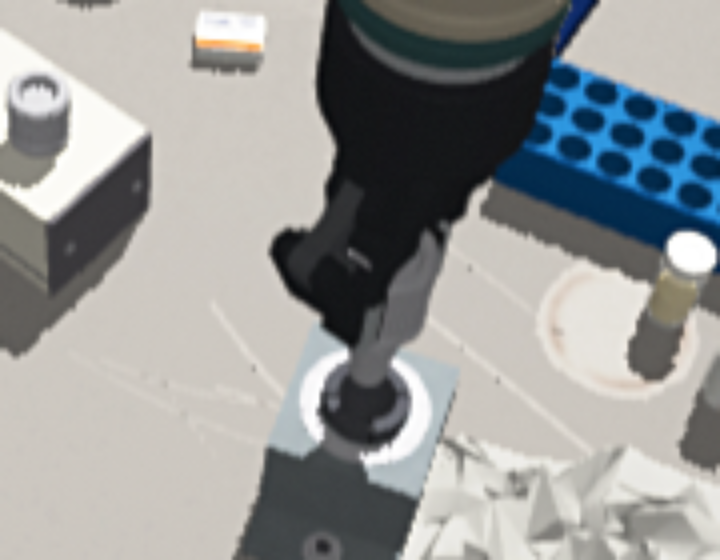

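The shank points down over the mouth at (365,400), and depth shows it upright and about 2 mm off in y.

Call:
jog_arm(plan=[{"tx": -0.0065,"ty": -0.001,"tz": 0.0,"wx": 0,"wy": -0.001,"wz": 0,"claw": 1},{"tx": -0.0065,"ty": -0.001,"tz": 0.05,"wx": 0,"wy": -0.001,"wz": 0,"claw": 1},{"tx": -0.0065,"ty": -0.001,"tz": 0.09,"wx": 0,"wy": -0.001,"wz": 0,"claw": 1},{"tx": -0.0065,"ty": -0.001,"tz": 0.12,"wx": 0,"wy": -0.001,"wz": 0,"claw": 1},{"tx": -0.0065,"ty": -0.001,"tz": 0.14,"wx": 0,"wy": -0.001,"wz": 0,"claw": 1},{"tx": -0.0065,"ty": -0.001,"tz": 0.14,"wx": 0,"wy": -0.001,"wz": 0,"claw": 1},{"tx": -0.0065,"ty": -0.001,"tz": 0.14,"wx": 0,"wy": -0.001,"wz": 0,"claw": 1}])

```text
clock: 7.6
eef_pos: [501.8, -63.8, 95.9]
tool_rot: [-3.142, 0.0, 1.447]
force: [-1.2, 0.3, -1.6]
width: 34.8
gripper_force: 60.7
```

Call:
jog_arm(plan=[{"tx": 0,"ty": 0,"tz": 0.007,"wx": 0,"wy": 0,"wz": 0,"claw": 1},{"tx": 0,"ty": 0,"tz": 0.014,"wx": 0,"wy": 0,"wz": 0,"claw": 1},{"tx": 0,"ty": 0,"tz": 0.014,"wx": 0,"wy": 0,"wz": 0,"claw": 1}])

```text
clock: 7.9
eef_pos: [502.0, -63.7, 91.7]
tool_rot: [3.141, -0.0, 1.447]
force: [-0.3, 0.3, -1.7]
width: 34.7
gripper_force: 60.7
```

Call:
jog_arm(plan=[{"tx": 0,"ty": 0,"tz": 0.004,"wx": 0,"wy": 0,"wz": 0,"claw": 1},{"tx": 0,"ty": 0,"tz": 0.006,"wx": 0,"wy": 0,"wz": 0,"claw": 1},{"tx": 0,"ty": 0,"tz": 0.006,"wx": 0,"wy": 0,"wz": 0,"claw": 1}])

```text
clock: 8.2
eef_pos: [502.1, -63.6, 89.9]
tool_rot: [3.141, -0.0, 1.447]
force: [1.1, 1.3, -1.6]
width: 34.7
gripper_force: 60.7
```

Call:
jog_arm(plan=[{"tx": 0,"ty": 0,"tz": 0.003,"wx": 0,"wy": 0,"wz": 0,"claw": 1},{"tx": 0,"ty": 0,"tz": 0.003,"wx": 0,"wy": 0,"wz": 0,"claw": 1}])

```text
clock: 8.4
eef_pos: [502.1, -63.5, 89.0]
tool_rot: [3.141, -0.001, 1.447]
force: [0.5, 2.0, -2.2]
width: 35.1
gripper_force: 60.7
```

Call:
jog_arm(plan=[{"tx": 0,"ty": 0,"tz": 0.003,"wx": 0,"wy": 0,"wz": 0,"claw": 1},{"tx": 0,"ty": 0,"tz": 0.003,"wx": 0,"wy": 0,"wz": 0,"claw": 1}])

```text
clock: 8.6
eef_pos: [502.1, -63.5, 88.1]
tool_rot: [3.141, -0.001, 1.447]
force: [2.0, 2.0, -2.4]
width: 34.7
gripper_force: 60.7
```

Call:
jog_arm(plan=[{"tx": 0,"ty": 0,"tz": 0.003,"wx": 0,"wy": 0,"wz": 0,"claw": 1},{"tx": 0,"ty": 0,"tz": 0.003,"wx": 0,"wy": 0,"wz": 0,"claw": 1}])

```text
clock: 8.8
eef_pos: [502.1, -63.5, 87.2]
tool_rot: [3.141, -0.001, 1.447]
force: [1.6, 3.6, -0.3]
width: 34.7
gripper_force: 60.7
```

Call:
jog_arm(plan=[{"tx": 0.003,"ty": 0.001,"tz": 0,"wx": 0,"wy": 0,"wz": 0,"claw": 1},{"tx": 0.003,"ty": 0.001,"tz": 0.002,"wx": 0,"wy": 0,"wz": 0,"claw": 1},{"tx": 0.003,"ty": 0.001,"tz": 0.002,"wx": 0,"wy": 0,"wz": 0,"claw": 1}])

```text
clock: 9.1
eef_pos: [502.2, -63.3, 86.7]
tool_rot: [3.141, 0.0, 1.447]
force: [0.8, 1.5, 2.3]
width: 34.3
gripper_force: 61.0
```

Call:
jog_arm(plan=[{"tx": 0,"ty": 0,"tz": 0.002,"wx": 0,"wy": 0,"wz": 0,"claw": 1},{"tx": 0,"ty": 0,"tz": 0.002,"wx": 0,"wy": 0,"wz": 0,"claw": 1}])

```text
clock: 9.3
eef_pos: [502.2, -63.3, 86.4]
tool_rot: [3.141, 0.0, 1.447]
force: [0.5, 1.6, 4.3]
width: 34.4
gripper_force: 61.5
```

Call:
jog_arm(plan=[{"tx": 0,"ty": 0,"tz": 0.003,"wx": 0,"wy": 0,"wz": 0,"claw": 1},{"tx": 0,"ty": 0,"tz": 0.003,"wx": 0,"wy": 0,"wz": 0,"claw": 1}])

```text
clock: 9.5
eef_pos: [502.3, -63.3, 86.0]
tool_rot: [3.141, 0.001, 1.447]
force: [-0.9, 1.4, 10.9]
width: 34.7
gripper_force: 62.2
```

Call:
jog_arm(plan=[{"tx": 0,"ty": 0,"tz": 0.003,"wx": 0,"wy": 0,"wz": 0,"claw": 1},{"tx": 0,"ty": 0,"tz": 0.003,"wx": 0,"wy": 0,"wz": 0,"claw": 1}])

```text
clock: 9.7
eef_pos: [502.3, -63.3, 85.7]
tool_rot: [3.141, 0.001, 1.447]
force: [-1.6, 2.3, 16.8]
width: 34.9
gripper_force: 62.9
```

Call:
jog_arm(plan=[{"tx": 0,"ty": 0,"tz": 0.003,"wx": 0,"wy": 0,"wz": 0,"claw": 1},{"tx": 0,"ty": 0,"tz": 0.003,"wx": 0,"wy": 0,"wz": 0,"claw": 1}])

```text
clock: 9.9
eef_pos: [502.3, -63.3, 85.3]
tool_rot: [3.14, 0.001, 1.447]
force: [-2.4, 0.9, 22.6]
width: 34.6
gripper_force: 63.5
```

Call:
jog_arm(plan=[{"tx": 0,"ty": 0,"tz": 0.001,"wx": 0,"wy": 0,"wz": 0,"claw": 1},{"tx": 0,"ty": 0,"tz": 0.001,"wx": 0,"wy": 0,"wz": 0,"claw": 1}])

```text
clock: 10.1
eef_pos: [502.3, -63.3, 85.3]
tool_rot: [3.14, 0.001, 1.447]
force: [-3.3, 2.1, 24.8]
width: 34.6
gripper_force: 63.5
```

Call:
jog_arm(plan=[{"tx": 0,"ty": 0,"tz": 0.001,"wx": 0,"wy": 0,"wz": 0,"claw": 1},{"tx": 0,"ty": 0,"tz": 0.001,"wx": 0,"wy": 0,"wz": 0,"claw": 1}])

```text
clock: 10.3
eef_pos: [502.3, -63.3, 85.3]
tool_rot: [3.14, 0.001, 1.447]
force: [-3.4, 2.0, 27.9]
width: 35.0
gripper_force: 63.8
```

Call:
jog_arm(plan=[{"tx": 0,"ty": 0,"tz": -0.003,"wx": 0,"wy": 0,"wz": 0,"claw": 1},{"tx": 0,"ty": 0,"tz": -0.006,"wx": 0,"wy": 0,"wz": 0,"claw": 1},{"tx": 0,"ty": 0,"tz": -0.01,"wx": 0,"wy": 0,"wz": 0,"claw": 1},{"tx": 0,"ty": 0,"tz": -0.014,"wx": 0,"wy": 0,"wz": 0,"claw": 1},{"tx": 0,"ty": 0,"tz": -0.018,"wx": 0,"wy": 0,"wz": 0,"claw": 1},{"tx": 0,"ty": 0,"tz": -0.022,"wx": 0,"wy": 0,"wz": 0,"claw": 1},{"tx": 0,"ty": 0,"tz": -0.026,"wx": 0,"wy": 0,"wz": 0,"claw": 1},{"tx": 0,"ty": 0,"tz": -0.03,"wx": 0,"wy": 0,"wz": 0,"claw": 1},{"tx": 0,"ty": 0,"tz": -0.03,"wx": 0,"wy": 0,"wz": 0,"claw": 1}])

```text
clock: 11.2
eef_pos: [501.6, -63.1, 91.7]
tool_rot: [-3.141, 0.0, 1.447]
force: [-0.6, 0.1, -7.2]
width: 34.7
gripper_force: 60.5
```

Call:
jog_arm(plan=[{"tx": 0,"ty": 0,"tz": -0.006,"wx": 0,"wy": 0,"wz": 0,"claw": 1},{"tx": 0,"ty": 0,"tz": -0.016,"wx": 0,"wy": 0,"wz": 0,"claw": 1},{"tx": 0,"ty": 0,"tz": -0.03,"wx": 0,"wy": 0,"wz": 0,"claw": 1},{"tx": 0,"ty": 0,"tz": -0.045,"wx": 0,"wy": 0,"wz": 0,"claw": 1},{"tx": 0,"ty": 0,"tz": -0.06,"wx": 0,"wy": 0,"wz": 0,"claw": 1},{"tx": 0,"ty": 0,"tz": -0.075,"wx": 0,"wy": 0,"wz": 0,"claw": 1},{"tx": 0,"ty": 0,"tz": -0.09,"wx": 0,"wy": 0,"wz": 0,"claw": 1},{"tx": 0,"ty": 0,"tz": -0.105,"wx": 0,"wy": 0,"wz": 0,"claw": 1},{"tx": 0,"ty": 0,"tz": -0.12,"wx": 0,"wy": 0,"wz": 0,"claw": 1},{"tx": 0,"ty": 0,"tz": -0.13,"wx": 0,"wy": 0,"wz": 0,"claw": 1},{"tx": 0,"ty": 0,"tz": -0.136,"wx": 0,"wy": 0,"wz": 0,"claw": 1},{"tx": 0,"ty": 0,"tz": -0.139,"wx": 0,"wy": 0,"wz": 0,"claw": 1}])

```text
clock: 12.4
eef_pos: [502.1, -63.0, 133.6]
tool_rot: [3.141, 0.0, 1.447]
force: [-0.2, 0.3, -6.5]
width: 34.6
gripper_force: 60.6
```

Call:
jog_arm(plan=[{"tx": 0,"ty": 0,"tz": -0.006,"wx": 0,"wy": 0,"wz": 0,"claw": 1},{"tx": 0,"ty": 0,"tz": -0.018,"wx": 0,"wy": 0,"wz": 0,"claw": 1},{"tx": 0,"ty": 0,"tz": -0.034,"wx": 0,"wy": 0,"wz": 0,"claw": 1},{"tx": 0,"ty": 0,"tz": -0.051,"wx": 0,"wy": 0,"wz": 0,"claw": 1},{"tx": 0,"ty": 0,"tz": -0.069,"wx": 0,"wy": 0,"wz": 0,"claw": 1},{"tx": 0,"ty": 0,"tz": -0.087,"wx": 0,"wy": 0,"wz": 0,"claw": 1},{"tx": 0,"ty": 0,"tz": -0.105,"wx": 0,"wy": 0,"wz": 0,"claw": 1},{"tx": 0,"ty": 0,"tz": -0.122,"wx": 0,"wy": 0,"wz": 0,"claw": 1},{"tx": 0,"ty": 0,"tz": -0.137,"wx": 0,"wy": 0,"wz": 0,"claw": 1},{"tx": 0,"ty": 0,"tz": -0.148,"wx": 0,"wy": 0,"wz": 0,"claw": 1},{"tx": 0,"ty": 0,"tz": -0.153,"wx": 0,"wy": 0,"wz": 0,"claw": 1},{"tx": 0,"ty": 0,"tz": -0.155,"wx": 0,"wy": 0,"wz": 0,"claw": 1}])

```text
clock: 13.6
eef_pos: [502.1, -63.0, 180.0]
tool_rot: [3.142, -0.0, 1.447]
force: [0.4, -0.8, -6.7]
width: 34.6
gripper_force: 60.6
```

```bash
python3 go.py 559 275 181; python3 - <<'E'
from h import *
p=ctrl.get_image('scene'); cv2.imwrite('pics/n.png',cv2.resize(p['img'][140:300,220:400,::-1],(675,600)))
w=cloud(p)
for r in ctrl.trace(p,'taper_sleeve')[:2]:
    P=w[r['pixels']]; P=P[P[:,2]>90]; print(r['score'],P.mean(0).round(1),P.min(0).round(1),P.max(0).round(1))
    for z in range(100,170,8):
        k=P[abs(P[:,2]-z)<4]; print(z,len(k),k.mean(0).round(1) if len(k) else '')
E
```

```text
clock 13.6 pos [502.1 -63.  180. ] rpy [ 3.1415 -0.      1.4469] q [ 0.29  0.51 -0.31  1.96  0.24  0.7  -0.29] F [ 0.4 -0.8 -6.7] 34.6 60.56047797203064
shift [ 1.1415  0.0489 -0.0033] turn [ 0.0001 -0.     -0.    ]
```

View pics/n.png

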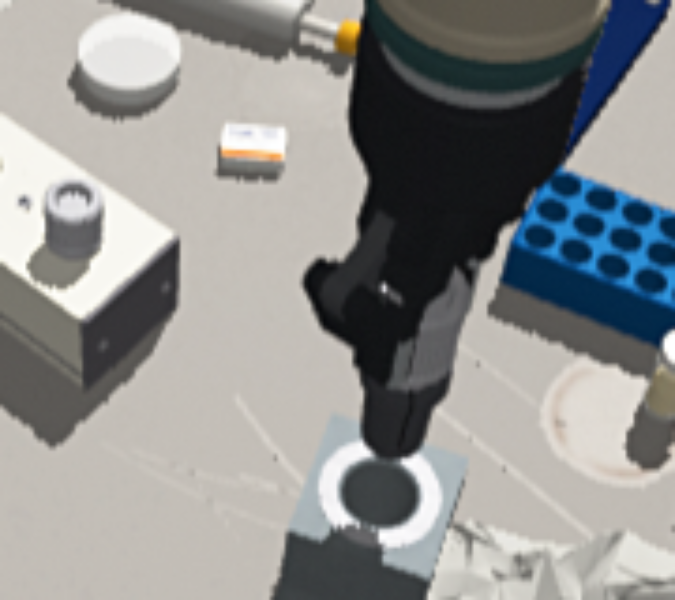

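The sleeve hangs under the head at (400,410), and the block bore at (378,490) is empty. Carrying it gently over to the wide bore.

Call:
jog_arm(plan=[{"tx": 0.015,"ty": 0.0,"tz": 0,"wx": 0,"wy": 0,"wz": 0,"claw": 1},{"tx": 0.045,"ty": 0.002,"tz": 0,"wx": 0,"wy": 0,"wz": 0,"claw": 1},{"tx": 0.09,"ty": 0.004,"tz": 0,"wx": 0,"wy": 0,"wz": 0,"claw": 1},{"tx": 0.15,"ty": 0.0065,"tz": 0,"wx": 0,"wy": 0,"wz": 0,"claw": 1},{"tx": 0.21,"ty": 0.009,"tz": 0,"wx": 0,"wy": 0,"wz": 0,"claw": 1},{"tx": 0.27,"ty": 0.012,"tz": 0,"wx": 0,"wy": 0,"wz": 0,"claw": 1},{"tx": 0.33,"ty": 0.014,"tz": 0,"wx": 0,"wy": 0,"wz": 0,"claw": 1},{"tx": 0.39,"ty": 0.017,"tz": 0,"wx": 0,"wy": 0,"wz": 0,"claw": 1},{"tx": 0.45,"ty": 0.02,"tz": 0,"wx": 0,"wy": 0,"wz": 0,"claw": 1},{"tx": 0.51,"ty": 0.022,"tz": 0,"wx": 0,"wy": 0,"wz": 0,"claw": 1},{"tx": 0.57,"ty": 0.025,"tz": 0,"wx": 0,"wy": 0,"wz": 0,"claw": 1}])

```text
clock: 14.8
eef_pos: [530.4, 108.3, 179.8]
tool_rot: [-3.141, -0.001, 1.449]
force: [0.5, 0.4, -6.0]
width: 34.6
gripper_force: 60.6
```

Call:
jog_arm(plan=[{"tx": 0.06,"ty": 0.003,"tz": 0,"wx": 0,"wy": 0,"wz": 0,"claw": 1},{"tx": 0.12,"ty": 0.005,"tz": 0,"wx": 0,"wy": 0,"wz": 0,"claw": 1},{"tx": 0.18,"ty": 0.008,"tz": 0,"wx": 0,"wy": 0,"wz": 0,"claw": 1},{"tx": 0.24,"ty": 0.01,"tz": 0,"wx": 0,"wy": 0,"wz": 0,"claw": 1},{"tx": 0.3,"ty": 0.013,"tz": 0,"wx": 0,"wy": 0,"wz": 0,"claw": 1},{"tx": 0.36,"ty": 0.016,"tz": 0,"wx": 0,"wy": 0,"wz": 0,"claw": 1},{"tx": 0.42,"ty": 0.018,"tz": 0,"wx": 0,"wy": 0,"wz": 0,"claw": 1},{"tx": 0.48,"ty": 0.021,"tz": 0,"wx": 0,"wy": 0,"wz": 0,"claw": 1},{"tx": 0.525,"ty": 0.023,"tz": 0,"wx": 0,"wy": 0,"wz": 0,"claw": 1},{"tx": 0.555,"ty": 0.0245,"tz": 0,"wx": 0,"wy": 0,"wz": 0,"claw": 1},{"tx": 0.57,"ty": 0.0245,"tz": 0,"wx": 0,"wy": 0,"wz": 0,"claw": 1},{"tx": 0.57,"ty": 0.0245,"tz": 0,"wx": 0,"wy": 0,"wz": 0,"claw": 1}])

```text
clock: 16.0
eef_pos: [559.0, 274.9, 179.8]
tool_rot: [-3.141, 0.0, 1.447]
force: [0.5, -0.2, -7.4]
width: 35.1
gripper_force: 60.6
```

```bash
python3 go.py 559.2 274.5 135; python3 - <<'E'
from h import *
from scipy.optimize import least_squares
p=ctrl.get_image('scene'); w=cloud(p); s=ctrl.read_state(); x,y,z=s['eef_pos']; c=z-50
P=w.reshape(-1,3); S=P[(np.hypot(P[:,0]-x,P[:,1]-y)<20)&(P[:,2]>c-14)&(P[:,2]<c+20)]
g=lambda a:np.hypot(S[:,0]-a[0]-a[2]*(S[:,2]-c),S[:,1]-a[1]-a[3]*(S[:,2]-c))-(a[4]+.034*(S[:,2]-c))
r=least_squares(g,[x,y,0,0,14.2],loss='soft_l1',bounds=([x-20,y-20,-.3,-.3,13.7],[x+20,y+20,.3,.3,14.7])); print(len(S),'sleeve axis',r.x.round(3),np.std(r.fun),'z range',S[:,2].min())
# bore edge: dark pixels on rack plane z=60
M=R.from_euler('xyz',p['orientation']).as_matrix()
v,u=np.mgrid[0:384,0:512]; d=np.stack([(u-p['cx'])/p['fx'],(v-p['cy'])/p['fy'],np.ones(u.shape)],-1)@M.T
t=(60-p['position'][2])/d[...,2]; X=d*t[...,None]+p['position']
k=(np.hypot(X[...,0]-558.9,X[...,1]-273.7)<24); ys,xs=np.where(k); print('px',xs.min(),xs.max(),ys.min(),ys.max())
cv2.imwrite('pics/o.png',cv2.resize(p['img'][ys.min()-60:ys.max()+40,xs.min()-60:xs.max()+60,::-1],None,fx=4,fy=4))
E
```

```text
clock 16.0 pos [559.  274.9 179.8] rpy [-3.1414e+00  2.0000e-04  1.4473e+00] q [-0.33  0.66 -0.29  1.64  0.23  0.87 -0.83] F [ 0.5 -0.2 -7.4] 35.1 60.56814193725586
shift [-0.0011  0.0008  0.1492] turn [-0.0002  0.0001  0.0002]
181 sleeve axis [ 5.57813e+02  2.73694e+02 -1.30000e-02 -1.00000e-03  1.41260e+01] 0.8841883432821973 z range 115.92120496330733
px 177 200 158 175
```

View pics/o.png

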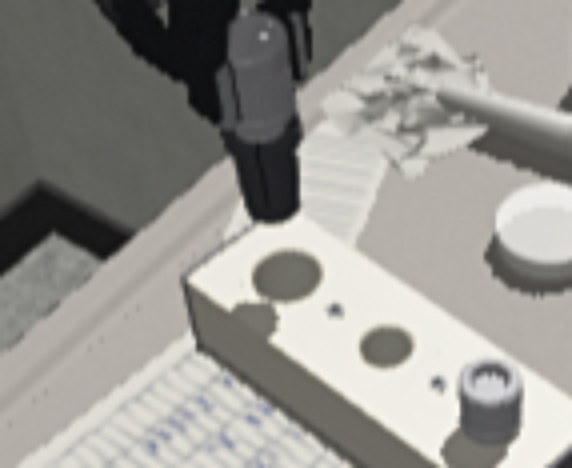

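The sleeve is over the bore (bore ellipse at (287,275), sleeve end at (272,205)), and in the same camera frame its axis agrees within 1 mm. Lowering.

Call:
jog_arm(plan=[{"tx": 0,"ty": 0,"tz": 0.01,"wx": 0,"wy": 0,"wz": 0,"claw": 1},{"tx": 0,"ty": 0,"tz": 0.03,"wx": 0,"wy": 0,"wz": 0,"claw": 1},{"tx": 0,"ty": 0,"tz": 0.06,"wx": 0,"wy": 0,"wz": 0,"claw": 1},{"tx": 0,"ty": 0,"tz": 0.09,"wx": 0,"wy": 0,"wz": 0,"claw": 1},{"tx": 0,"ty": 0,"tz": 0.12,"wx": 0,"wy": 0,"wz": 0,"claw": 1},{"tx": 0,"ty": 0,"tz": 0.145,"wx": 0,"wy": 0,"wz": 0,"claw": 1},{"tx": 0,"ty": 0,"tz": 0.16,"wx": 0,"wy": 0,"wz": 0,"claw": 1},{"tx": 0,"ty": 0,"tz": 0.17,"wx": 0,"wy": 0,"wz": 0,"claw": 1},{"tx": 0,"ty": 0,"tz": 0.18,"wx": 0,"wy": 0,"wz": 0,"claw": 1},{"tx": 0,"ty": 0,"tz": 0.19,"wx": 0,"wy": 0,"wz": 0,"claw": 1}])

```text
clock: 17.05
eef_pos: [559.4, 274.7, 123.0]
tool_rot: [3.141, -0.0, 1.447]
force: [0.8, -0.4, -7.8]
width: 34.5
gripper_force: 60.6
```

Call:
jog_arm(plan=[{"tx": 0,"ty": 0,"tz": 0.015,"wx": 0,"wy": 0,"wz": 0,"claw": 1},{"tx": 0,"ty": 0,"tz": 0.03,"wx": 0,"wy": 0,"wz": 0,"claw": 1},{"tx": 0,"ty": 0,"tz": 0.045,"wx": 0,"wy": 0,"wz": 0,"claw": 1},{"tx": 0,"ty": 0,"tz": 0.06,"wx": 0,"wy": 0,"wz": 0,"claw": 1},{"tx": 0,"ty": 0,"tz": 0.075,"wx": 0,"wy": 0,"wz": 0,"claw": 1},{"tx": 0,"ty": 0,"tz": 0.09,"wx": 0,"wy": 0,"wz": 0,"claw": 1},{"tx": 0,"ty": 0,"tz": 0.1,"wx": 0,"wy": 0,"wz": 0,"claw": 1},{"tx": 0,"ty": 0,"tz": 0.1,"wx": 0,"wy": 0,"wz": 0,"claw": 1}])

```text
clock: 17.85
eef_pos: [558.8, 274.3, 92.3]
tool_rot: [-3.141, 0.001, 1.447]
force: [-0.7, -0.2, -7.5]
width: 34.7
gripper_force: 60.6
```

Free all the way in, with about 7 mm to go.

Call:
jog_arm(plan=[{"tx": 0,"ty": 0,"tz": 0.008,"wx": 0,"wy": 0,"wz": 0,"claw": 1},{"tx": 0,"ty": 0,"tz": 0.015,"wx": 0,"wy": 0,"wz": 0,"claw": 1},{"tx": 0,"ty": 0,"tz": 0.019,"wx": 0,"wy": 0,"wz": 0,"claw": 1},{"tx": 0,"ty": 0,"tz": 0.019,"wx": 0,"wy": 0,"wz": 0,"claw": 1}])

```text
clock: 18.25
eef_pos: [559.0, 274.4, 87.0]
tool_rot: [-3.141, 0.0, 1.447]
force: [-2.1, 0.5, -7.5]
width: 34.9
gripper_force: 60.6
```

Call:
jog_arm(plan=[{"tx": 0,"ty": 0,"tz": 0.002,"wx": 0,"wy": 0,"wz": 0,"claw": 1},{"tx": 0,"ty": 0,"tz": 0.004,"wx": 0,"wy": 0,"wz": 0,"claw": 1},{"tx": 0,"ty": 0,"tz": 0.004,"wx": 0,"wy": 0,"wz": 0,"claw": 1}])

```text
clock: 18.55
eef_pos: [559.1, 274.5, 86.0]
tool_rot: [-3.142, 0.0, 1.447]
force: [-0.5, 0.5, -7.1]
width: 34.9
gripper_force: 60.6
```

Call:
jog_arm(plan=[{"tx": 0,"ty": 0,"tz": 0.003,"wx": 0,"wy": 0,"wz": 0,"claw": 1},{"tx": 0,"ty": 0,"tz": 0.003,"wx": 0,"wy": 0,"wz": 0,"claw": 1}])

```text
clock: 18.75
eef_pos: [559.3, 274.6, 85.6]
tool_rot: [3.141, -0.0, 1.447]
force: [-0.4, -1.4, -2.1]
width: 34.9
gripper_force: 61.3
```

Call:
jog_arm(plan=[{"tx": 0,"ty": 0,"tz": 0.003,"wx": 0,"wy": 0,"wz": 0,"claw": 1},{"tx": 0,"ty": 0,"tz": 0.003,"wx": 0,"wy": 0,"wz": 0,"claw": 1}])

```text
clock: 18.95
eef_pos: [559.3, 274.7, 85.5]
tool_rot: [3.141, -0.0, 1.447]
force: [-2.2, -1.1, 4.3]
width: 34.8
gripper_force: 62.0
```

Collar down on the rack. Opening and backing off.

Call:
jog_arm(plan=[{"tx": 0,"ty": 0,"tz": 0,"wx": 0,"wy": 0,"wz": 0,"claw": 0.3},{"tx": 0,"ty": 0,"tz": 0,"wx": 0,"wy": 0,"wz": 0,"claw": 0.1},{"tx": 0,"ty": 0,"tz": 0,"wx": 0,"wy": 0,"wz": 0,"claw": 0},{"tx": 0,"ty": 0,"tz": 0,"wx": 0,"wy": 0,"wz": 0,"claw": 0},{"tx": 0,"ty": 0,"tz": 0,"wx": 0,"wy": 0,"wz": 0,"claw": 0},{"tx": 0,"ty": 0,"tz": 0,"wx": 0,"wy": 0,"wz": 0,"claw": 0},{"tx": 0,"ty": 0,"tz": 0,"wx": 0,"wy": 0,"wz": 0,"claw": 0}])

```text
clock: 19.65
eef_pos: [559.2, 274.5, 84.1]
tool_rot: [3.142, -0.0, 1.447]
force: [0.4, 0.1, -1.0]
width: 85.1
gripper_force: 0.0
```

Call:
jog_arm(plan=[{"tx": 0,"ty": 0,"tz": -0.04,"wx": 0,"wy": 0,"wz": 0,"claw": 0},{"tx": 0,"ty": 0,"tz": -0.1,"wx": 0,"wy": 0,"wz": 0,"claw": 0},{"tx": 0,"ty": 0,"tz": -0.2,"wx": 0,"wy": 0,"wz": 0,"claw": 0},{"tx": 0,"ty": 0,"tz": -0.33,"wx": 0,"wy": 0,"wz": 0,"claw": 0},{"tx": 0,"ty": 0,"tz": -0.45,"wx": 0,"wy": 0,"wz": 0,"claw": 0},{"tx": 0,"ty": 0,"tz": -0.45,"wx": 0,"wy": 0,"wz": 0,"claw": 0},{"tx": 0,"ty": 0,"tz": -0.45,"wx": 0,"wy": 0,"wz": 0,"claw": 0}])

```text
clock: 20.35
eef_pos: [559.6, 274.7, 220.8]
tool_rot: [3.139, -0.001, 1.447]
force: [-0.4, 0.3, 0.2]
width: 85.4
gripper_force: 0.0
```

```bash
python3 go.py 559.2 274.5 220; python3 - <<'E'
from h import *
p=ctrl.get_image('scene'); w=cloud(p)
for t in ('taper_sleeve','capping_head'):
    for r in ctrl.trace(p,t)[:2]:
        P=w[r['pixels']]; P=P[P[:,2]>50]; print(t,round(r['score'],2),r['extent'],P.min(0).round(1),P.max(0).round(1))
q=w.reshape(-1,3); k=(np.hypot(q[:,0]-558,q[:,1]-273)<30)&(q[:,2]>112)&(q[:,2]<135)
print(cv2.minEnclosingCircle(q[k][:,:2].astype(np.float32)),np.median(q[k][:,2]))
cv2.imwrite('pics/z.png',cv2.resize(p['img'][90:240,110:290,::-1],(720,600)))
E
```

```text
clock 20.35 pos [559.6 274.7 220.8] rpy [ 3.1393e+00 -1.4000e-03  1.4468e+00] q [-0.32  0.61 -0.3   1.6   0.21  0.95 -0.81] F [-0.4  0.3  0.2] 85.4 0.0
shift [-0.0009 -0.0011  0.0026] turn [ 0.0014 -0.0009 -0.0001]
taper_sleeve 0.69 [188.9, 167.2, 23.6, 10.5] [539.  253.   58.2] [579.1 284.5  85. ]
capping_head 0.7 [186.6, 153.9, 20.7, 30.6] [539.2 253.8  61.6] [574.5 308.3 125.5]
((557.4827270507812, 272.703125), 18.974916458129883) 119.36712128309466
```

View pics/z.png

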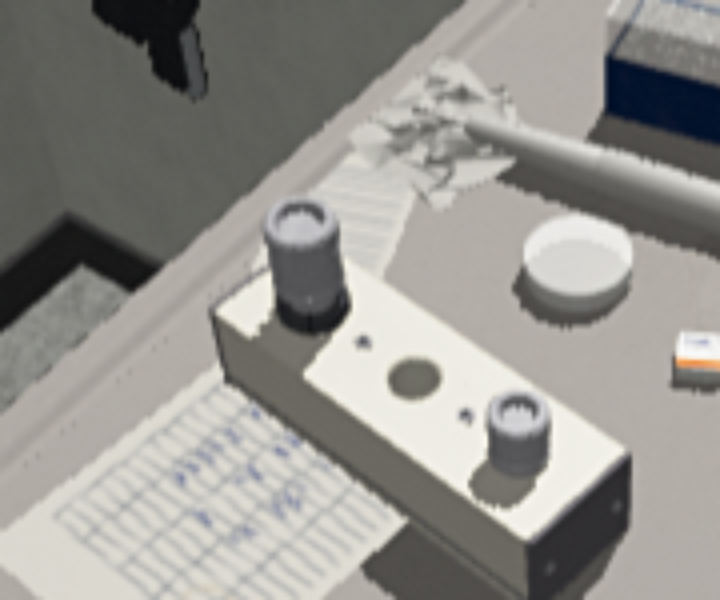

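The pair stands upright in the wide bore at (310,270), collar flush on the rack. The small head at (518,435) is undisturbed and the arm is clear.

```bash
python3 -c "
from cell import ctrl
print(ctrl.finish_job())"
```

```text
the job is handed in; nothing more can be done
None
```

I handed the job in at about 20 s; no verdict came back. The wide head was seated in the sleeve with a push of about 28–30 N and lifted out with the sleeve hanging on it, and the pair now stands upright in the wide bore with its collar down; the narrower head was not touched.

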